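# Clamp a repaired power module and photograph it with a two-stage shutter

### The arm

A 6-joint arm with a two-finger parallel gripper is mounted at the origin on the work surface. World frame = base frame: x ahead of the robot, y to its left, z up, the work surface at z = 0. Lengths are in m, angles in rad, forces in N, time in s.
With the tool pointing down it reaches from about 0.35 to 0.975 m from the base axis. Payload 4.9 kg.
Tool frame: the origin (TCP) lies at the very end of the fingers, on their centre line; the grasp point (between the pads) lies 19 mm behind it (ctrl.pinch_z is the distance from the TCP to the grasp point, in m); z points along the fingers, y is the direction in which the jaws open and shut (so a half turn about z gives the same grasp; the last joint's range is limited). The gripper opens to 85 mm and grips with 20 to 120 N. Pads are 22 mm wide; open, the fingers measure 114 mm over their backs; the gripper's body (76 mm by 85 mm) begins 54 mm behind the grasp point. The pads swing forward as they close: fully open they stand 13 mm farther back than shut.
Start: joints at [1.145, 0.053, 1.613, -0, 1.476, -0.119], TCP at [0.189, 0.596, 0.231] pointing down, gripper open.
Joint ranges: [-3.01, 3.01], [-1.01, 2.22], [0.06, 2.58], [-1.02, 4.17], [0.09, 2.62], [-3.14, 3.14]. Speed limits (rad/s): [2.57, 2.57, 3.14, 3.14, 3.14, 3.14].

### API

Orientations are given as a rotation vector (axis times angle).
In Python, from station import ctrl gives the robot as it stands.
- The arm moves only by the tool carry_out, never from a script. Its argument "series" is a list of rows, each a list of 7 numbers: the shift along the world's x, y, z each as a share of 0.025 m, from -1 to 1, then the turn, a rotation vector about the world's x, y, z each as a share of 0.1 rad, from -1 to 1, then the opening, from 0 (shut) to 1 (fully open). A call has 1 to 12 rows; each row shifts and turns the commanded pose from where the row before left it; what a row does not reach is not made up. A row lasts 1/10 s, in which the tool goes at most 50 mm and 8.59 degrees, less where a joint would pass 70% of its speed; a pose out of reach is approached as far as the arm can. A call with a number of a shift or a turn outside -1 to 1 is refused whole. A call with a gripper value outside its range is refused whole. The fingers move at their own pace and stop on an object; "grip_force" is the grip in N (left out, the last holds). Time passes only in rows, so rows that do not move let the fingers close. It gives the time, the measured TCP pose, the force and the opening at its end, in the units of the state.
- ctrl.get_obs(): the state, without advancing time (a new reading comes with each control period).
- ctrl.get_image(name): name is "scene" or "top"; returns a dict with "frame" (420x560x3 uint8, blue, green, red), "fx", "fy", "cx", "cy" (pixels), "R" (3x3) and "t" (3): a world point X has camera coordinates R X + t. Camera axes: x right, y down, z forward; pixel columns grow to the right and rows downward; lengths in m; the calibration is good to about 2 mm. A picture is of the moment at which its call begins. There is no depth.
- ctrl.finish_job(): hands the job in, once; it reports no verdict.
Trained networks look in a picture, given as the dict that the camera call returned (one of the last four; its "shot" number tells which), for a name from the list of things; names that differ only in an ending like _2 or _b are one class to them, and where a whole thing is asked for, a point or a joint stands for the part that bears it (a point fixed in the world has none). Each returns a list of dicts, best first, with "p" (0 to 1); they miss things now and then, are a little off and sometimes report something else, mostly with a low value. They report only what shows in the picture. A call takes as long as a camera call. They do not tell look-alikes from the thing itself.
- ctrl.trace(picture, name): "mask" (420x560 bool, what is visible of it) and "rect" ([left, top, width, height] as shares, 0 to 1, of the picture: columns of its width, rows of its height, round what is visible of it).
- ctrl.mark_of(picture, name): "position" ([column, row] as shares, 0 to 1, of the picture: columns of its width, rows of its height: a listed point, or the origin of a listed thing).
The state is a dict: "t": time; "q": joint angles; "dq": joint speeds; "effort": joint torques, N m; "tool_pos": TCP position; "tool_rot": TCP orientation; "contact_force": force on the tool from outside, world axes, zero at the start; "wrist_torque": the same for the moment, N m; "opening": finger opening in m.
Only numpy, scipy, OpenCV 4.12 (cv2) and the standard library are available. Lean on these libraries where they do the work, as an engineer would, in place of code of your own. Each camera call takes 0.05 s, during which the arm holds its last target.

### The job

Photograph the repaired power module, the one with cooling fins on its top, for the workshop's record: lift the clamp's lever right up so that the jaws open, set the finned module upright and lengthwise in the middle of the bed between the jaws, let go of it, and press the lever right down again to clamp it. Only then press the camera's shutter button to its halfway stop, hold it there for a good second while the camera focuses, push it fully down, and let it come all the way up again. Leave the smooth-topped module, the solder spool and the screwdriver where they are.

Things in the scene. Friction and masses are not known exactly. Their poses are not given: they have to be found in the camera images.
- bed (a point): Centre of the top face of the clamp's aluminium bed (100 x 44 mm, 30 mm above the bench). Its x axis runs along the bed from jaw to jaw, y points across to the camera, -y to the lever, z up. Set the module's length along x. The closing jaws centre it along x and square it up but do not move it along y: set it within about 10 mm of the middle there.
- clamp: The clamp, fixed to the bench: dark steel plate 230 x 160 x 10 mm; origin on the bench under the bed's centre, axes as the bed's. Aluminium jaws with rubber faces at the bed's +x and -x ends, each 18 mm thick along x, 40 mm wide along y, tops 58 mm above the bench, move together along x: gap just under 110 mm closed, about 147 mm with the lever fully up.
- lever (a joint): Angle of the clamp's bail lever (rad). 0: down and level, jaws closed (it starts within 0.05 of this). Full up is 1.3: jaws fully open; each jaw moves 14.5 mm per rad. A stiff hinge: it stays wherever it is left and takes about 2 N at the bar to lift or press, a little more at the very end as the jaws grip the module.
- lever_bar (a point): Middle of the lever's cross bar: level round steel bar 14 mm thick, 90 mm long, parallel to the bed's x, carried by two arms (74 mm free between them). Pinch it from above between the arms, a finger either side of it, or hook it from below. With the lever down it is 50 mm above the bench with nothing beneath it.
- lever_hinge (a point): Middle of the lever's hinge line, parallel to the bed's x, 95 mm from the bed's centre towards its -y and 50 mm above the bench. At lever angle a the bar's middle is 110*cos(a) mm from it towards the bed's -y and 110*sin(a) mm above it. Hinge lugs 12 mm thick stand 56 mm either side, 62 mm tall.
- finned_center (a point): Centre (half-way up) of the loose module to photograph: bare aluminium box 110 mm long (its x) x 50 mm wide (its y) x 45 mm tall, 0.25 to 0.5 kg, with six tall lengthwise cooling fins on its top. Either way round in the clamp is right. On the bed its centre is 22.5 mm above the bed.
- finned: The same finned module; origin at the centre of its underside.
- smooth_center (a point): Centre of the other loose module: same aluminium, 110 x 50 x 45 mm, but with a flat smooth lid. Leave it alone. The two lie side by side on the right of the bench, in either order.
- button_top (a point): Centre of the top face of the camera's shutter button: vertical round aluminium cap 30 mm across, its top 24 mm above the top of the black camera (130 x 56 mm, top 100 mm above the bench, fixed), towards the robot's end of it, over a collar 4 mm high and 40 mm across. The camera's lens points at the bed.
- shutter_first (a joint): First stage of the button, metres pressed: 0 free, 0.007 at the halfway stop. Light spring: 1.6 N at the start, 3 N at the stop. Springs back.
- shutter_second (a joint): Second stage, metres pressed beyond the halfway stop: 0 until the push exceeds 9 N, then moves to 0.007 (fully down) at 11 N, a hard stop. The cap's whole travel is the sum of both, 14 mm. Springs back. The halfway stop counts as held while the first stage is past 0.005 and the second under 0.0025.
- spool: Grey solder spool standing on the bench, 64 mm across, 50 mm tall; origin at the centre of its underside. Leave it alone.
- driver: Screwdriver, 190 mm, lying at the far edge of the bench; origin under its middle. Leave it alone.
Mind the look-alikes: they are no part of the job. Of the things that look like the part that bears button_top, the larger one is meant. What is shaped like the finned but orange is not meant.

How it is judged:
On the way, in this order (a step that is already met when the one before it is completed fails the run):
1. the lever is lifted and the jaws are open (value of joint lever above 1 rad), for 0.1 s.
2. the finned module lies on the bed between the open jaws, let go (x of finned_center in the frame of bed between -0.016 and 0.016 m and y of finned_center in the frame of bed between -0.012 and 0.012 m and z of finned_center in the frame of bed between 0.0185 and 0.0265 m and angle between the x axis of finned_center and the x axis of bed, either way round below 0.15 rad and angle between finned_center's own z axis and vertical below 0.08 rad and value of joint lever above 0.9 rad and contact force between the fingers and finned below 0.1 N), for 0.2 s.
3. the lever is pressed down and the module is clamped (x of finned_center in the frame of bed between -0.004 and 0.004 m and y of finned_center in the frame of bed between -0.012 and 0.012 m and z of finned_center in the frame of bed between 0.0185 and 0.0265 m and angle between the x axis of finned_center and the x axis of bed, either way round below 0.08 rad and angle between finned_center's own z axis and vertical below 0.08 rad and value of joint lever below 0.12 rad), for 0.2 s.
4. the shutter button is held at its halfway stop for 0.8 s, the module clamped (all of step 3 and value of joint shutter_first above 0.005 m and value of joint shutter_second below 0.0025 m), for 0.8 s.
5. the shutter button is fully down, the module clamped (all of step 3 and value of joint each of shutter_second, shutter_first above 0.005 m), for 0.05 s.
At the end, for the whole second after the job is handed in: The finned module rests upright on the bed in the closed clamp (centre within 4 mm along, 12 mm across, square within 0.08 rad), the lever is down (under 0.12 rad), both button stages are up (within 1.5 mm); smooth module, spool and screwdriver moved under 25, 30, 40 mm (all of step 3 and value of joint each of shutter_first, shutter_second below 0.0015 m and linear speed of finned below 0.02 m/s and distance of smooth_center from where it was at the start of the episode below 0.025 m and distance of spool from where it was at the start of the episode below 0.03 m and distance of driver from where it was at the start of the episode below 0.04 m); the robot touches nothing.
It fails at once if the shutter is fired (second stage past 4 mm) while the finned module is not clamped in place (value of joint shutter_second above 0.004 m and not (x of finned_center in the frame of bed between -0.004 and 0.004 m and y of finned_center in the frame of bed between -0.012 and 0.012 m and z of finned_center in the frame of bed between 0.0185 and 0.0265 m and angle between the x axis of finned_center and the x axis of bed, either way round below 0.08 rad and angle between finned_center's own z axis and vertical below 0.08 rad and value of joint lever below 0.12 rad)).
It fails at once if the smooth module is moved more than 25 mm (distance of smooth_center from where it was at the start of the episode above 0.025 m).
It fails at once if the spool is moved more than 30 mm (distance of spool from where it was at the start of the episode above 0.03 m).
It fails at once if the screwdriver is moved more than 40 mm (distance of driver from where it was at the start of the episode above 0.04 m).
It also fails if it takes over 72 s, if anything falls off the work surface, if the arm or the gripper's body presses on something with over 40 N, if the wrist force passes 120 N, or if a joint passes its speed limit or range.

## Working session

There is one attempt and no reset: what is moved stays moved. The work goes in short steps, Python scripts to look and compute and a tool call to move; the robot and the scene stay as the last step left them, time stands still between calls to the robot, and variables do not carry over. Pictures are saved under pics/ and viewed, and the job is handed in when it is done.

Besides the shell and the picture viewer there is one more tool, called by a JSON object that holds its "fn" and its "kwargs", one argument or row to a line. carry_out: Moves the arm, as the interface text tells. Shift numbers are shares of 0.025 m and turn numbers shares of 0.1 rad, none past 1 either way. Its arguments: {"type":"object","properties":{"series":{"type":"array"},"grip_force":{"type":"number"}},"required":["series"]}

```bash
mkdir -p pics; ls; python3 - <<'E'
from station import ctrl
import cv2,pickle
d={}
for n in("scene","top"):
    p=ctrl.get_image(n); cv2.imwrite(f"pics/{n}0.png",p["frame"]); print(n,p["fx"],p["cx"],p["cy"],p["R"],p["t"])
    for k in("bed","clamp","lever_bar","lever_hinge","finned_center","smooth_center","button_top","spool","driver"):
        print(k,[(round(float(a["p"]),2),round(a["position"][0]*560),round(a["position"][1]*420)) for a in ctrl.mark_of(p,k)])
o=ctrl.get_obs(); print(o)
E
```

```text
pics
scene 467.9924512554934 281.02819527358844 219.93921979991663 [[ 0.70905513  0.70509693 -0.00889598]
 [ 0.44820854 -0.46039224 -0.76625589]
 [-0.54438032  0.53933041 -0.64247395]] [-0.40726759 -0.19215098  1.67256783]
bed [(0.74, 301, 208)]
clamp []
lever_bar []
lever_hinge [(0.66, 271, 213)]
finned_center [(0.84, 142, 299), (0.6, 175, 262)]
smooth_center [(0.87, 205, 294)]
button_top [(0.6, 307, 155), (0.36, 352, 159)]
spool [(0.94, 337, 265), (0.69, 183, 270)]
driver [(0.81, 277, 307), (0.38, 243, 224)]
top 484.4494063995263 280.5967832677553 209.60694128879243 [[-1.00022845e-03 -9.99960188e-01  8.86690127e-03]
 [-9.86965453e-01 -4.39791781e-04 -1.60931667e-01]
 [ 1.60929159e-01 -8.91229366e-03 -9.86925720e-01]] [-0.02359271  0.61396259  1.27355136]
bed [(0.87, 224, 239)]
clamp [(0.73, 222, 240), (0.7, 372, 270)]
lever_bar [(0.57, 295, 259)]
lever_hinge [(0.69, 257, 250)]
finned_center [(0.85, 372, 268), (0.58, 424, 255)]
smooth_center [(0.96, 379, 214)]
button_top [(0.68, 137, 227), (0.44, 150, 292), (0.44, 219, 240)]
spool [(0.69, 257, 166), (0.22, 221, 241)]
driver [(0.63, 332, 171)]
{'t': 1.0, 'q': array([ 1.14502348e+00,  5.27034234e-02,  1.61288875e+00,  2.30113251e-06,
        1.47601401e+00, -1.19030998e-01]), 'dq': array([-9.85727651e-04, -5.99418528e-06,  7.70929770e-04,  2.87147947e-04,
        1.49976391e-03, -6.31896916e-04]), 'effort': array([ 1.69015539e-04, -3.93694389e+01, -3.70467961e+01, -1.05420781e-04,
        6.11995765e-04, -6.47746347e-06]), 'tool_pos': array([0.18873142, 0.59580468, 0.23130818]), 'tool_rot': array([-4.79941652e-01, -3.10470992e+00,  1.94866253e-05]), 'contact_force': array([0.29885742, 0.63847921, 0.28085995]), 'wrist_torque': array([ 0.04301189, -0.01835731, -0.03228166]), 'opening': 0.08518094955395439}
```

View pics/scene0.png

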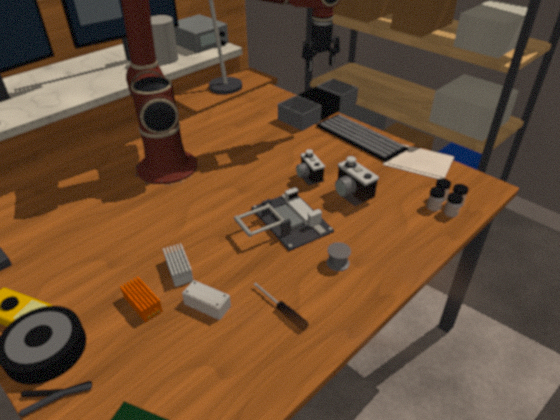

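View pics/top0.png

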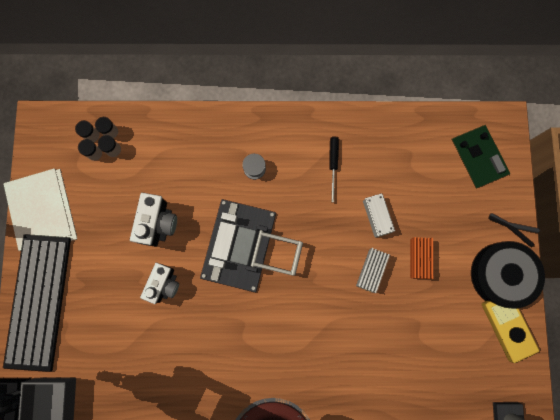

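```bash
python3 - <<'E'
import cv2
a=cv2.imread("pics/top0.png")
cv2.imwrite("pics/crop0.png",cv2.resize(a[180:310,100:300],(800,520),interpolation=cv2.INTER_CUBIC))
cv2.imwrite("pics/crop1.png",cv2.resize(a[180:310,300:500],(800,520),interpolation=cv2.INTER_CUBIC))
E
```

```text
(no output)
```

View pics/crop0.png

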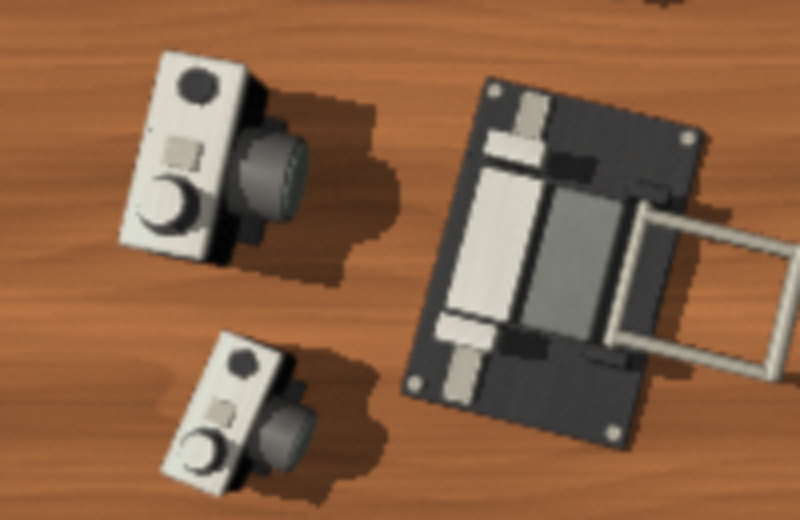

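View pics/crop1.png

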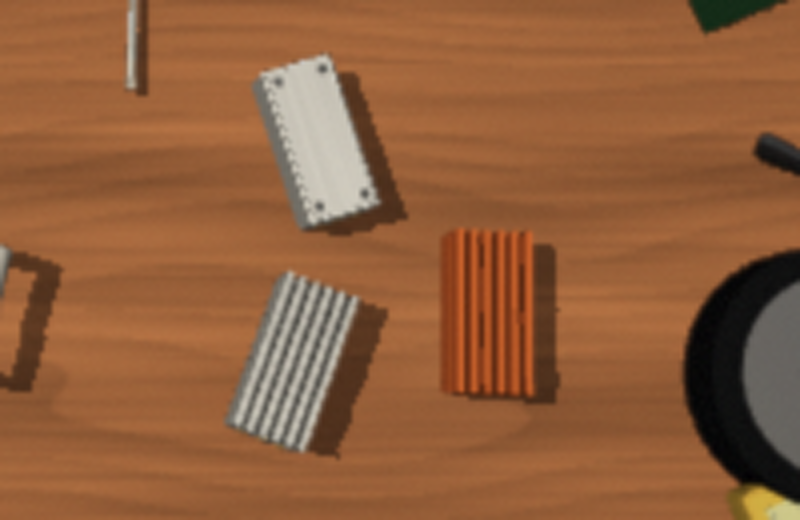

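Finned candidates in the top view are the bare aluminium one with fins at (373,270), the orange one at (423,258) and the smooth lid at (379,215). I choose (373,270). For the camera there is a larger one at (148,219) and a smaller one at (158,284), and I choose the larger. Its button is about (141,231).

```bash
cat > h.py <<'E'
import numpy as np, cv2
def ray(p,uv):
    R=np.array(p["R"]);t=np.array(p["t"]).ravel();C=-R.T@t
    d=R.T@np.array([(uv[0]-p["cx"])/p["fx"],(uv[1]-p["cy"])/p["fy"],1.]);return C,d
def onz(p,uv,z):
    C,d=ray(p,uv);return C+d*(z-C[2])/d[2]
def proj(p,X):
    X=np.atleast_2d(X);c=X@np.array(p["R"]).T+np.array(p["t"]).ravel()
    return np.c_[p["fx"]*c[:,0]/c[:,2]+p["cx"],p["fy"]*c[:,1]/c[:,2]+p["cy"]]
def fr(x,y,yaw,P):
    P=np.atleast_2d(np.array(P,float));c,s=np.cos(yaw),np.sin(yaw)
    return np.c_[x+c*P[:,0]-s*P[:,1],y+s*P[:,0]+c*P[:,1],P[:,2]]
def rect(cx,cy,l,w,z): return [(cx+a*l/2,cy+b*w/2,z) for a,b in((-1,-1),(1,-1),(1,1),(-1,1))]
def overlay(p,polys,roi,s,fn):
    x0,y0,x1,y1=roi
    im=cv2.resize(p["frame"][y0:y1,x0:x1],None,fx=s,fy=s,interpolation=cv2.INTER_CUBIC)
    for P,col in polys:
        u=(proj(p,P)+.5-[x0,y0])*s
        cv2.polylines(im,[np.int32(np.round(u)).reshape(-1,1,2)],True,col,1)
    cv2.imwrite(fn,im)
E
python3 - <<'E'
from station import ctrl
from h import *
import pickle
p=ctrl.get_image("top");q=ctrl.get_image("scene");pickle.dump((p,q),open("p0.pkl","wb"))
bed=onz(p,(224,239),.03);hin=onz(p,(257,250),.05);bar=onz(p,(295,259),.05)
print(bed,hin,bar,np.linalg.norm((hin-bed)[:2]),np.linalg.norm((bar-bed)[:2]))
v=bed-bar; yaw=np.arctan2(v[1],v[0])-np.pi/2;print("yaw",yaw)
for nm in("finned","smooth","button_top"):
  for r in ctrl.trace(p,nm):
    m=r["mask"].astype(np.uint8); ys,xs=np.nonzero(m)
    if len(xs)<5: continue
    print(nm,round(float(r["p"]),2),len(xs),cv2.minAreaRect(np.c_[xs,ys].astype(np.float32)))
def model(x,y,yw): 
    f=lambda P:fr(x,y,yw,P)
    return [(f(rect(0,0,.1,.044,.03)),(0,0,255)),(f(rect(.064,0,.018,.04,.058)),(0,255,0)),(f(rect(-.064,0,.018,.04,.058)),(0,255,0)),(f(rect(0,-.205,.09,.014,.057)),(255,0,0)),(f(rect(.056,-.095,.012,.02,.062)),(255,255,0)),(f(rect(-.056,-.095,.012,.02,.062)),(255,255,0)),(f(rect(0,-.035,.23,.16,.01)),(255,0,255))]
overlay(p,model(bed[0],bed[1],yaw),(195,190,310,300),6,"pics/ov1.png")
E
```

```text
[0.53542506 0.13139886 0.03      ] [0.50366152 0.03990827 0.05      ] [ 0.47945303 -0.06233889  0.05      ] 0.09684755914853757 0.20166106144681165
yaw -0.28124815497049793
finned 0.91 953 ((420.5, 257.5), (41.0, 23.0), 90.0)
finned 0.84 900 ((372.0948791503906, 269.9890441894531), (21.52981185913086, 42.6324462890625), 19.983104705810547)Traceback (most recent call last):
  File "<stdin>", line 9, in <module>
ValueError: it knows: bed, button_top, clamp, driver, finned, finned_center, lever, lever_bar, lever_hinge, shutter_first, shutter_second, smooth_center, spool
```

```bash
cat >> h.py <<'E'
def model(x,y,yw): 
    f=lambda P:fr(x,y,yw,P)
    return [(f(rect(0,0,.1,.044,.03)),(0,0,255)),(f(rect(.064,0,.018,.04,.058)),(0,255,0)),(f(rect(-.064,0,.018,.04,.058)),(0,255,0)),(f(rect(0,-.205,.09,.014,.057)),(255,0,0)),(f(rect(.056,-.095,.012,.02,.062)),(255,255,0)),(f(rect(-.056,-.095,.012,.02,.062)),(255,255,0)),(f(rect(0,-.035,.23,.16,.01)),(255,0,255))]
def fin(x,y,yw):
    return [(fr(x,y,yw,rect(0,0,.11,.05,.045)),(0,0,255)),(fr(x,y,yw,rect(0,0,.11,.05,0)),(0,255,0))]
def circ(x,y,z,r): return [(x+r*np.cos(a),y+r*np.sin(a),z) for a in np.linspace(0,6.28,40)]
E
python3 - <<'E'
from h import *
import pickle
p,q=pickle.load(open("p0.pkl","rb"))
overlay(p,model(.5354,.1314,-.26),(195,190,310,300),6,"pics/ov1.png")
c=onz(p,(373,269.5),.045);print(c)
overlay(p,fin(c[0],c[1],-.35),(345,235,410,300),9,"pics/ov2.png")
b=onz(p,(142,231),.124);print(b)
overlay(p,[(circ(b[0],b[1],.124,.015),(0,0,255)),(circ(b[0],b[1],.104,.02),(0,255,0))],(120,180,190,250),8,"pics/ov3.png")
E
```

```text
[ 0.45148254 -0.27242209  0.045     ]
[0.54639557 0.33062723 0.124     ]
```

View pics/ov1.png

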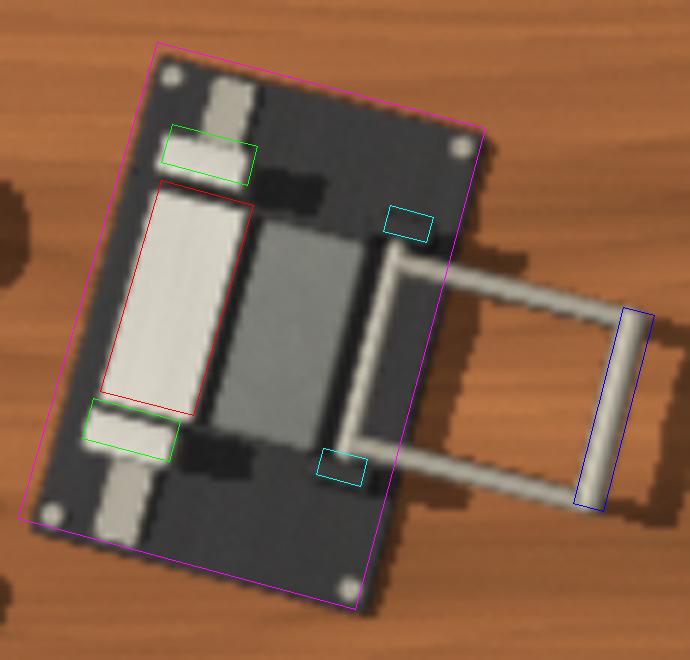

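View pics/ov2.png

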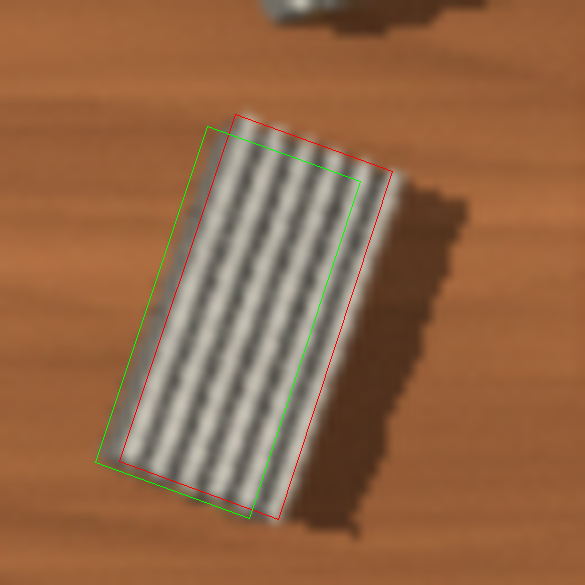

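View pics/ov3.png

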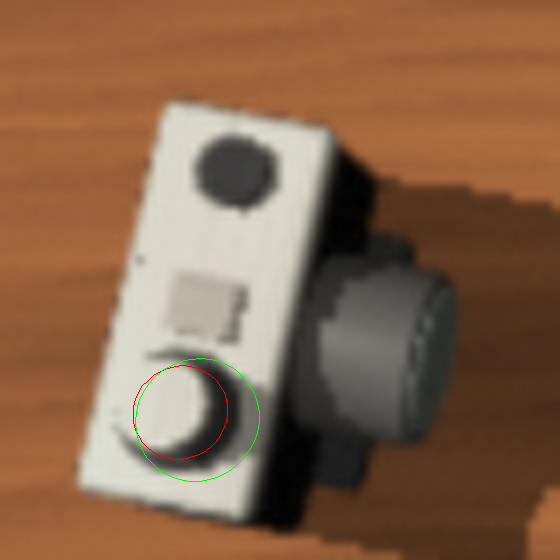

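```bash
python3 - <<'E'
from h import *
import pickle
p,q=pickle.load(open("p0.pkl","rb"))
B=(.5331,.1329,-.262)
overlay(p,model(*B),(195,190,310,300),6,"pics/ov4.png")
overlay(q,model(*B),(230,180,340,250),7,"pics/ov5.png")
b=onz(p,(139.9,230.5),.124);print(b)
cs=[(circ(b[0],b[1],.124,.015),(0,0,255)),(circ(b[0],b[1],.104,.02),(0,255,0))]
a=p["frame"].copy();g=dict(p);g["frame"]=cv2.convertScaleAbs(a,alpha=1.0)
overlay(p,cs,(125,205,165,245),14,"pics/ov6.png")
overlay(q,cs,(325,145,390,210),9,"pics/ov7.png")
F=fin(.4515,-.2735,-.345)
overlay(q,F,(150,235,210,295),9,"pics/ov8.png")
i=[cv2.resize(cv2.imread(f"pics/ov{k}.png"),(390,390)) for k in(6,7,8)]
i.insert(2,np.zeros_like(i[0]))
cv2.imwrite("pics/m1.png",np.hstack([i[0],i[1]]));
E
```

```text
[0.54767893 0.33603067 0.124     ]
```

View pics/ov4.png

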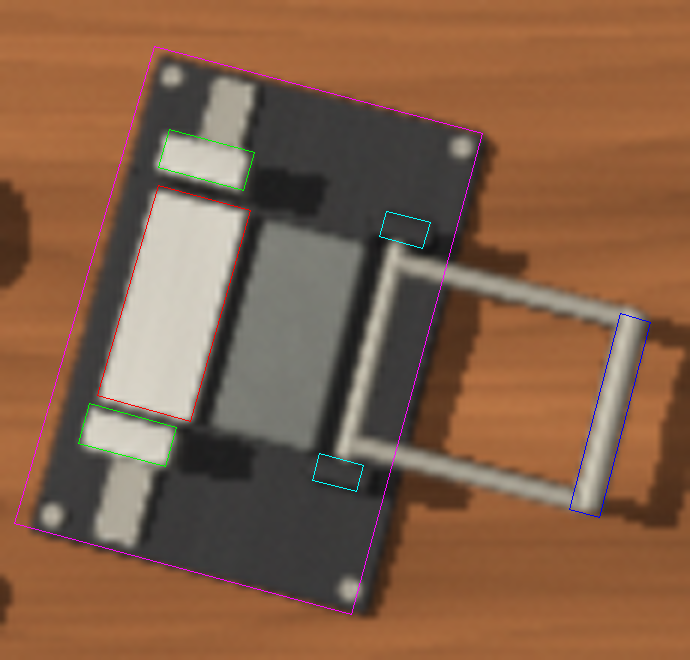

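View pics/ov5.png

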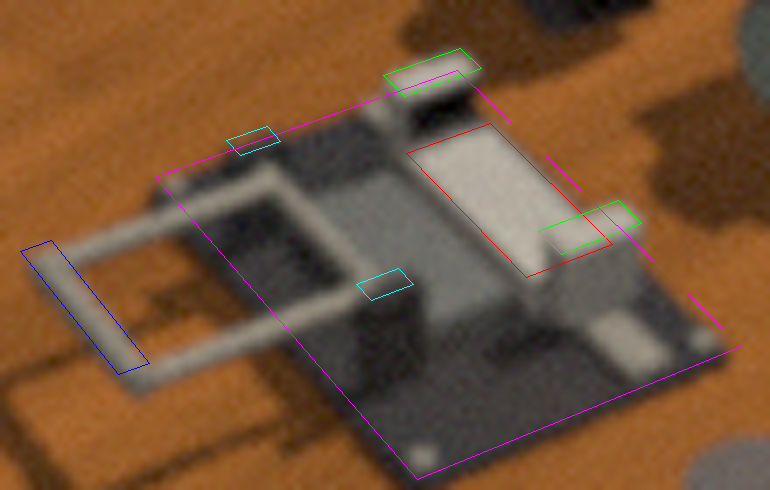

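View pics/m1.png

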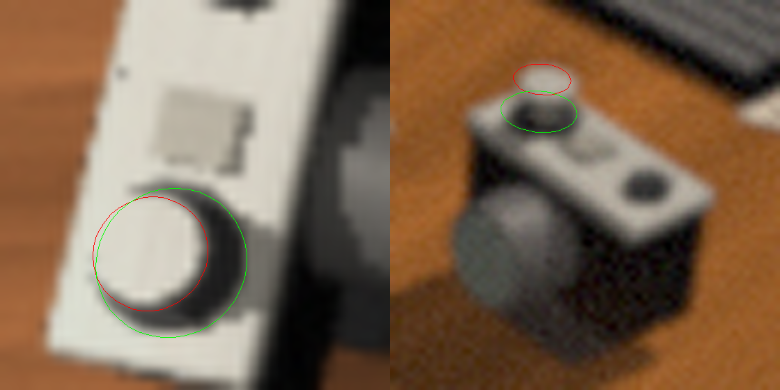

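View pics/ov8.png

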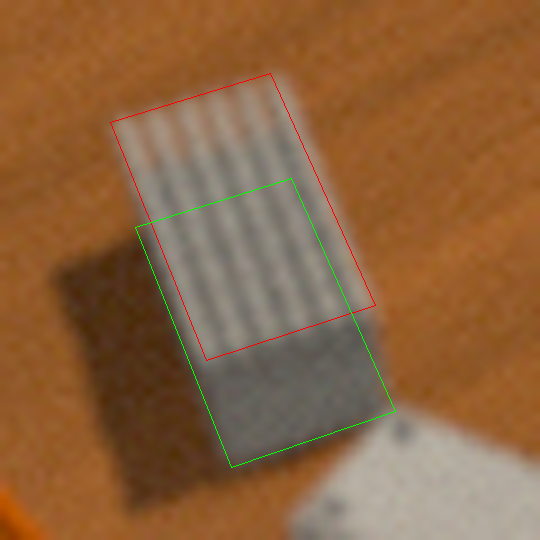

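Overlays agree: the bed is at (0.533, 0.133) with yaw −0.262, the module at (0.4525, −0.2735) with yaw −0.345, and the button at (0.548, 0.336). I'm moving to the lever bar at about (0.481, −0.064).

{"fn": "carry_out", "kwargs": {
  "series": [
    [0.6, -1, 0, 0, 0, 0.45, 1],
    [0.6, -1, 0, 0, 0, 0, 1],
    [0.6, -1, 0, 0, 0, 0, 1],
    [0.6, -1, 0, 0, 0, 0, 1],
    [0.6, -1, 0, 0, 0, 0, 1],
    [0.6, -1, 0, 0, 0, 0, 1],
    [0.6, -1, 0, 0, 0, 0, 1],
    [0.6, -1, 0, 0, 0, 0, 1],
    [0.6, -1, 0, 0, 0, 0, 1],
    [0.6, -1, 0, 0, 0, 0, 1],
    [0.6, -1, 0, 0, 0, 0, 1],
    [0.6, -1, 0, 0, 0, 0, 1]
  ]
}}

```text
t: 2.35
tool_pos: [0.3692, 0.2948, 0.2315]
tool_rot: [0.41, 3.114, 0.001]
contact_force: [0.1, -0.7, -0.9]
opening: 0.0853
```

{"fn": "carry_out", "kwargs": {
  "series": [
    [0.4, -1, 0, 0, 0, 0, 0.6],
    [0.4, -1, 0, 0, 0, 0, 0.6],
    [0.4, -1, 0, 0, 0, 0, 0.6],
    [0.4, -1, 0, 0, 0, 0, 0.6],
    [0.4, -1, 0, 0, 0, 0, 0.6],
    [0.4, -1, 0, 0, 0, 0, 0.6],
    [0.4, -1, 0, 0, 0, 0, 0.6],
    [0.4, -1, 0, 0, 0, 0, 0.6],
    [0.4, -1, 0, 0, 0, 0, 0.6],
    [0.4, -1, 0, 0, 0, 0, 0.6],
    [0.4, -1, 0, 0, 0, 0, 0.6],
    [0.3, -1, 0, 0, 0, 0, 0.6]
  ]
}}

```text
t: 3.55
tool_pos: [0.4866, -0.0053, 0.2315]
tool_rot: [0.41, 3.114, 0.0]
contact_force: [0.2, 0.5, 0.3]
opening: 0.0514
```

{"fn": "carry_out", "kwargs": {
  "series": [
    [0, -1, 0, 0, 0, 0, 0.6],
    [0, -1, -0.4, 0, 0, 0, 0.6],
    [0, -0.4, -1, 0, 0, 0, 0.6],
    [0, 0, -1, 0, 0, 0, 0.6],
    [0, 0, -1, 0, 0, 0, 0.6],
    [0, 0, 0, 0, 0, 0, 0.6],
    [0, 0, 0, 0, 0, 0, 0.6]
  ]
}}

```text
t: 4.25
tool_pos: [0.4862, -0.0642, 0.1465]
tool_rot: [-0.41, -3.114, -0.0]
contact_force: [0.5, 0.1, 0.5]
opening: 0.0511
```

```bash
python3 - <<'E'
from station import ctrl
from h import *
o=ctrl.get_obs();print(o["t"],o["tool_pos"],o["tool_rot"],o["opening"],o["contact_force"],o["q"])
from scipy.spatial.transform import Rotation as R
M=R.from_rotvec(o["tool_rot"]).as_matrix();print(np.degrees(np.arctan2(M[1,1],M[0,1])))
p=ctrl.get_image("top");q=ctrl.get_image("scene")
cv2.imwrite("pics/t1.png",cv2.resize(p["frame"][190:310,200:400],None,fx=4,fy=4,interpolation=cv2.INTER_CUBIC))
cv2.imwrite("pics/s1.png",cv2.resize(q["frame"][130:280,190:360],None,fx=4,fy=4,interpolation=cv2.INTER_CUBIC))
E
```

```text
4.25 [ 0.48615971 -0.06416624  0.1465104 ] [-4.09917898e-01 -3.11422824e+00 -1.07886905e-04] 0.0510934286698747 [0.50434509 0.05041725 0.53170104] [-2.83118571e-01 -2.08825951e-01  2.00421358e+00 -8.45040752e-06
  1.34671168e+00 -1.59216289e+00]
75.00282216972231
```

View pics/s1.png

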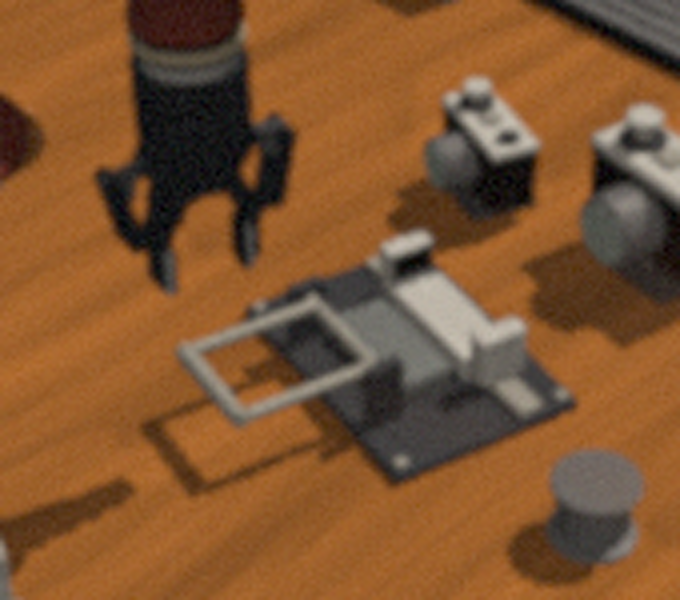

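{"fn": "carry_out", "kwargs": {
  "series": [
    [-0.2, 0, -0.8, 0, 0, 0, 0.6],
    [0, 0, -0.8, 0, 0, 0, 0.6],
    [0, 0, -0.8, 0, 0, 0, 0.6],
    [0, 0, -0.8, 0, 0, 0, 0.6],
    [0, 0, -0.8, 0, 0, 0, 0.6],
    [0, 0, -0.6, 0, 0, 0, 0.6],
    [0, 0, 0, 0, 0, 0, 0.6],
    [0, 0, 0, 0, 0, 0, 0],
    [0, 0, 0, 0, 0, 0, 0],
    [0, 0, 0, 0, 0, 0, 0],
    [0, 0, 0, 0, 0, 0, 0]
  ],
  "grip_force": 30
}}

```text
t: 5.45
tool_pos: [0.4827, -0.0641, 0.0327]
tool_rot: [0.409, 3.111, 0.001]
contact_force: [2.5, 2.9, 1.2]
opening: 0.0131
```

```bash
python3 - <<'E'
from station import ctrl
from h import *
o=ctrl.get_obs();print(o["t"],o["tool_pos"],o["opening"],o["contact_force"])
q=ctrl.get_image("scene")
cv2.imwrite("pics/s2.png",cv2.resize(q["frame"][130:280,190:360],None,fx=4,fy=4,interpolation=cv2.INTER_CUBIC))
# arc plan
pos=o["tool_pos"];u=np.array([np.sin(.262),np.cos(.262)])  # bed y in world
for a0 in np.arange(0,1.31,.13):
    d=110*(np.cos(a0)-1); print(round(a0,2), (-d*u/1000).round(4), round(.110*np.sin(a0),4))
E
```

```text
5.45 [ 0.4826768  -0.0641035   0.03271172] 0.013147938407526654 [2.51008905 2.87509415 1.18886696]
0.0 [-0. -0.] 0.0
0.13 [0.0002 0.0009] 0.0143
0.26 [0.001  0.0036] 0.0283
0.39 [0.0021 0.008 ] 0.0418
0.52 [0.0038 0.014 ] 0.0547
0.65 [0.0058 0.0217] 0.0666
0.78 [0.0082 0.0307] 0.0774
0.91 [0.011 0.041] 0.0868
1.04 [0.0141 0.0525] 0.0949
1.17 [0.0174 0.0648] 0.1013
1.3 [0.0209 0.0778] 0.106
```

View pics/s2.png

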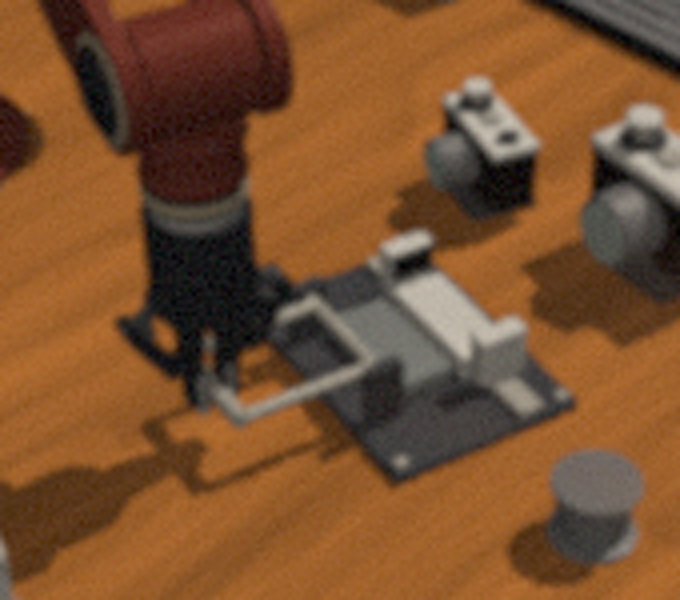

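The bar is pinched, with the opening at 13 mm. Next I lift along the arc.

{"fn": "carry_out", "kwargs": {
  "series": [
    [0.01, 0.04, 0.57, 0, 0, 0, 0],
    [0.03, 0.11, 0.56, 0, 0, 0, 0],
    [0.05, 0.18, 0.54, 0, 0, 0, 0],
    [0.07, 0.24, 0.51, 0, 0, 0, 0],
    [0.08, 0.31, 0.48, 0, 0, 0, 0]
  ]
}}

```text
t: 6.0
tool_pos: [0.4874, -0.045, 0.0991]
tool_rot: [0.409, 3.114, -0.012]
contact_force: [-0.7, -10.2, 1.9]
opening: 0.013
```

{"fn": "carry_out", "kwargs": {
  "series": [
    [0.1, 0.36, 0.43, 0, 0, 0, 0],
    [0.11, 0.41, 0.38, 0, 0, 0, 0],
    [0.12, 0.46, 0.32, 0, 0, 0, 0],
    [0.13, 0.49, 0.26, 0, 0, 0, 0],
    [0.12, 0.44, 0.16, 0, 0, 0, 0],
    [0, 0, 0, 0, 0, 0, 0],
    [0, 0, 0, 0, 0, 0, 0]
  ]
}}

```text
t: 6.7
tool_pos: [0.502, 0.0109, 0.1403]
tool_rot: [0.408, 3.115, -0.005]
contact_force: [-8.8, -2.9, 17.1]
opening: 0.0125
```

```bash
python3 - <<'E'
from station import ctrl
from h import *
o=ctrl.get_obs();print(o["t"],o["tool_pos"],o["opening"],o["contact_force"])
q=ctrl.get_image("scene");p=ctrl.get_image("top")
a=cv2.resize(q["frame"][130:280,190:360],(400,353),interpolation=cv2.INTER_CUBIC)
b=cv2.resize(p["frame"][170:320,190:360],(400,353),interpolation=cv2.INTER_CUBIC)
cv2.imwrite("pics/s3.png",np.hstack([a,b]))
E
```

```text
6.7 [0.50197362 0.01089395 0.14028855] 0.012535159349464376 [-8.76820954 -2.86255661 17.10154662]
```

View pics/s3.png

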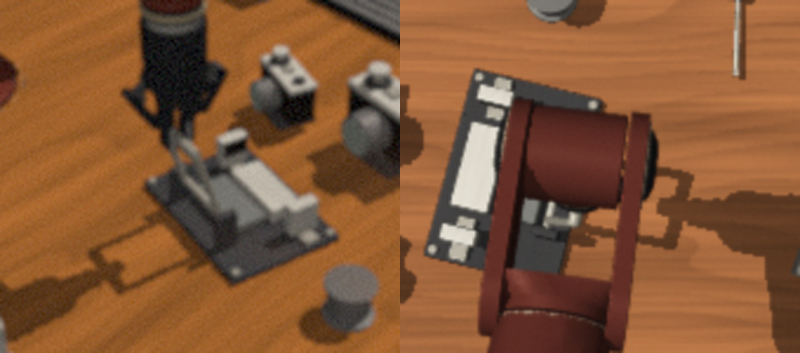

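The lever is near 1.27 rad. Now I release, rise, and head for the finned module.

{"fn": "carry_out", "kwargs": {
  "series": [
    [0, 0, 0, 0, 0, 0, 0.6],
    [0, 0, 0, 0, 0, 0, 0.6],
    [0, 0, 0, 0, 0, 0, 0.6],
    [0, 0, 0.8, 0, 0, 0, 0.6],
    [0, 0, 1, 0, 0, 0, 0.6],
    [0, 0, 1, 0, 0, 0, 0.6],
    [0, -0.5, 0, 0, 0, 0, 1],
    [0, -1, 0, 0, 0, 0, 1],
    [0, -1, 0, 0, 0, 0, 1],
    [0, -1, 0, 0, 0, 0, 1],
    [0, -1, 0, 0, 0, -0.45, 1],
    [0, -1, 0, 0, 0, -0.4, 1]
  ]
}}

```text
t: 8.0
tool_pos: [0.5008, -0.1271, 0.2047]
tool_rot: [-0.545, -3.091, -0.0]
contact_force: [0.4, 0.6, 0.4]
opening: 0.0852
```

{"fn": "carry_out", "kwargs": {
  "series": [
    [-0.3, -1, 0, 0, 0, 0, 1],
    [-0.3, -1, 0, 0, 0, 0, 1],
    [-0.3, -1, 0, 0, 0, 0, 1],
    [-0.3, -1, 0, 0, 0, 0, 1],
    [-0.3, -1, 0, 0, 0, 0, 1],
    [-0.3, -0.9, 0, 0, 0, 0, 1],
    [0, 0, 0, 0, 0, 0, 1],
    [0, 0, 0, 0, 0, 0, 1]
  ]
}}

```text
t: 8.8
tool_pos: [0.456, -0.2733, 0.2051]
tool_rot: [-0.544, -3.092, -0.002]
contact_force: [0.5, 0.2, 0.4]
opening: 0.0854
```

```bash
python3 - <<'E'
from station import ctrl
from h import *
import pickle
o=ctrl.get_obs();print(o["t"],o["tool_pos"],o["tool_rot"],o["opening"],o["contact_force"])
from scipy.spatial.transform import Rotation as R
M=R.from_rotvec(o["tool_rot"]).as_matrix();print(np.degrees(np.arctan2(M[1,1],M[0,1])))
q=ctrl.get_image("scene");p=ctrl.get_image("top")
pickle.dump((p,q),open("p1.pkl","wb"))
f=lambda P:fr(.5331,.1329,-.262,P)
a=1.27;y,z=-.095-.11*np.cos(a),.05+.11*np.sin(a)
L=[(f([(-.045,y,z),(.045,y,z)]),(255,0,0)),(f([(-.045,y,z),(-.045,-.095,.05)]),(0,255,0)),(f(rect(.0825,0,.018,.04,.058)),(0,255,0)),(f(rect(0,0,.1,.044,.03)),(0,0,255)),(f(rect(-.0825,0,.018,.04,.058)),(0,255,0))]
overlay(q,L,(225,130,345,255),4,"pics/a.png");overlay(p,L,(190,190,310,300),4,"pics/b.png")
a=cv2.imread("pics/a.png")[:440];b=cv2.imread("pics/b.png");cv2.imwrite("pics/s4.png",cv2.resize(np.hstack([a,b]),(800,367)))
E
```

```text
8.8 [ 0.45596349 -0.27326084  0.20511981] [-5.44009962e-01 -3.09219640e+00 -2.20211046e-03] 0.0853617373745024 [0.49807617 0.17891393 0.41104136]
70.04406345771979
```

View pics/s4.png

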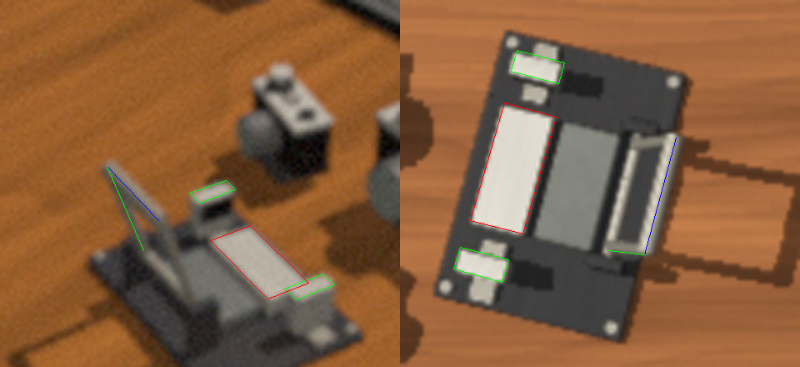

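{"fn": "carry_out", "kwargs": {
  "series": [
    [-0.14, 0, -1, 0, 0, 0, 1],
    [0, 0, -1, 0, 0, 0, 1],
    [0, 0, -1, 0, 0, 0, 1],
    [0, 0, -1, 0, 0, 0, 1],
    [0, 0, -1, 0, 0, 0, 1],
    [0, 0, -1, 0, 0, 0, 1],
    [0, 0, -0.8, 0, 0, 0, 1],
    [0, 0, -0.5, 0, 0, 0, 1],
    [0, 0, -0.2, 0, 0, 0, 1],
    [0, 0, 0, 0, 0, 0, 1]
  ]
}}

```text
t: 9.9
tool_pos: [0.4533, -0.2727, 0.0188]
tool_rot: [-0.541, -3.094, -0.001]
contact_force: [0.3, -0.6, 1.1]
opening: 0.0856
```

{"fn": "carry_out", "kwargs": {
  "series": [
    [0, 0, 0, 0, 0, 0, 0],
    [0, 0, 0, 0, 0, 0, 0],
    [0, 0, 0, 0, 0, 0, 0],
    [0, 0, 0, 0, 0, 0, 0],
    [0, 0, 0, 0, 0, 0, 0],
    [0, 0, 0.4, 0, 0, 0, 0],
    [0, 0, 0.8, 0, 0, 0, 0],
    [0, 0, 1, 0, 0, 0, 0],
    [0, 0, 0, 0, 0, 0, 0]
  ],
  "grip_force": 50
}}

```text
t: 10.8
tool_pos: [0.4549, -0.2746, 0.0772]
tool_rot: [0.541, 3.089, -0.005]
contact_force: [1.0, -0.1, -2.9]
opening: 0.0493
```

```bash
python3 - <<'E'
from station import ctrl
from h import *
o=ctrl.get_obs();print(o["t"],o["tool_pos"],o["tool_rot"],o["opening"],o["contact_force"])
q=ctrl.get_image("scene");p=ctrl.get_image("top")
a=cv2.resize(q["frame"][200:320,100:250],(400,320),interpolation=cv2.INTER_CUBIC)
b=cv2.resize(p["frame"][180:300,310:460],(400,320),interpolation=cv2.INTER_CUBIC)
cv2.imwrite("pics/s5.png",np.hstack([a,b]))
E
```

```text
10.8 [ 0.45487559 -0.27459577  0.07720823] [ 0.54099449  3.08937132 -0.00487738] 0.04929391373870819 [ 1.04655131 -0.05020614 -2.90048189]
```

View pics/s5.png

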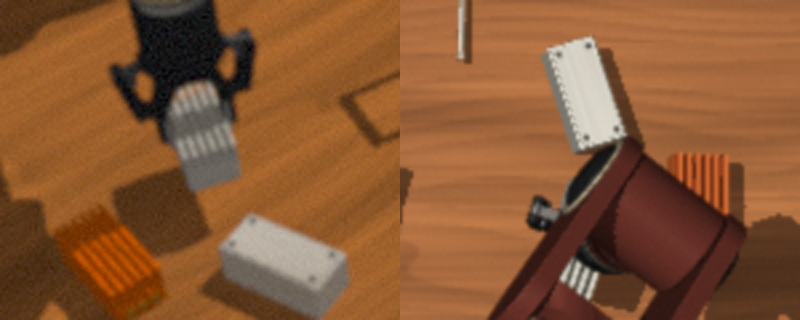

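{"fn": "carry_out", "kwargs": {
  "series": [
    [0, 0, 1, 0, 0, 0, 0],
    [0, 0, 1, 0, 0, 0, 0],
    [0, 0, 1, 0, 0, 0, 0],
    [0, 0.2, 1, 0, 0, 0, 0],
    [0, 0.5, 1, 0, 0, 0, 0],
    [0.1, 0.8, 1, 0, 0, 0, 0],
    [0.3, 1, 0.4, 0, 0, 0, 0],
    [0.3, 1, 0, 0, 0, 0, 0],
    [0.3, 1, 0, 0, 0, 0, 0],
    [0.3, 1, 0, 0, 0, 0.4, 0],
    [0.3, 1, 0, 0, 0, 0.45, 0],
    [0.3, 1, 0, 0, 0, 0, 0]
  ]
}}

```text
t: 12.1
tool_pos: [0.4998, -0.0844, 0.2312]
tool_rot: [-0.408, -3.111, -0.001]
contact_force: [0.3, -0.2, -3.0]
opening: 0.0491
```

{"fn": "carry_out", "kwargs": {
  "series": [
    [0.3, 1, 0, 0, 0, 0, 0],
    [0.3, 1, 0, 0, 0, 0, 0],
    [0.3, 1, 0, 0, 0, 0, 0],
    [0.3, 1, 0, 0, 0, 0, 0],
    [0, 1, 0, 0, 0, 0, 0],
    [0, 1, 0, 0, 0, 0, 0],
    [0, 1, 0, 0, 0, 0, 0],
    [0, 0.9, 0, 0, 0, 0, 0],
    [0, 0.5, 0, 0, 0, 0, 0],
    [0, 0.3, 0, 0, 0, 0, 0],
    [0, 0, 0, 0, 0, 0, 0],
    [0, 0, 0, 0, 0, 0, 0]
  ]
}}

```text
t: 13.3
tool_pos: [0.5307, 0.1311, 0.2336]
tool_rot: [-0.411, -3.114, 0.001]
contact_force: [0.0, -0.1, -3.6]
opening: 0.0492
```

```bash
cat > st.py <<'E'
from station import ctrl
from h import *
from scipy.spatial.transform import Rotation as R
o=ctrl.get_obs();print(o["t"],o["tool_pos"],o["opening"],o["contact_force"])
M=R.from_rotvec(o["tool_rot"]).as_matrix();print(np.degrees(np.arctan2(M[1,1],M[0,1])),M[:,2])
u=np.array([np.cos(-.262),np.sin(-.262)]);v=np.array([-u[1],u[0]])
d=o["tool_pos"][:2]-[.5331,.1329];print("tool in bed xy",d@u,d@v)
E
python3 st.py;python3 - <<'E'
from station import ctrl
from h import *
q=ctrl.get_image("scene")
cv2.imwrite("pics/s6.png",cv2.resize(q["frame"][100:260,200:390],None,fx=4,fy=4,interpolation=cv2.INTER_CUBIC))
E
```

```text
13.3 [0.53066709 0.13114918 0.23356441] 0.04923208407855023 [ 0.04112052 -0.11609019 -3.55098666]
74.97441431540376 [-7.70410192e-04 -7.08089070e-04 -9.99999453e-01]
tool in bed xy -0.0018964017684899154 -0.00232123194777501
```

View pics/s6.png

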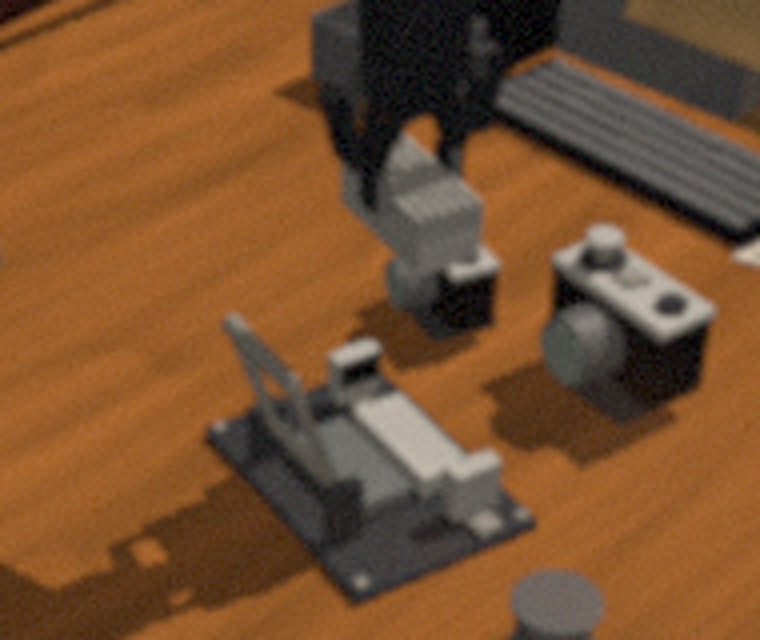

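{"fn": "carry_out", "kwargs": {
  "series": [
    [0.1, 0.07, -0.8, 0, 0, 0, 0],
    [0, 0, -1, 0, 0, 0, 0],
    [0, 0, -1, 0, 0, 0, 0],
    [0, 0, -1, 0, 0, 0, 0],
    [0, 0, -1, 0, 0, 0, 0],
    [0, 0, -1, 0, 0, 0, 0],
    [0, 0, -0.7, 0, 0, 0, 0],
    [0, 0, -0.4, 0, 0, 0, 0],
    [0, 0, -0.2, 0, 0, 0, 0],
    [0, 0, -0.1, 0, 0, 0, 0],
    [0, 0, 0, 0, 0, 0, 0]
  ]
}}

```text
t: 14.45
tool_pos: [0.5339, 0.1335, 0.0548]
tool_rot: [0.41, 3.113, 0.0]
contact_force: [0.3, -0.6, -4.6]
opening: 0.0492
```

```bash
python3 st.py;python3 - <<'E'
from station import ctrl
from h import *
q=ctrl.get_image("scene")
cv2.imwrite("pics/s7.png",cv2.resize(q["frame"][150:260,220:350],None,fx=6,fy=5.4,interpolation=cv2.INTER_CUBIC))
E
```

```text
14.45 [0.53390288 0.13345085 0.05481169] 0.04918351488887687 [ 0.26918947 -0.55734617 -4.58128078]
74.98768573037695 [ 1.27911234e-03  8.50809328e-05 -9.99999178e-01]
tool in bed xy 0.0006328061318603493 0.0007400081688912661
```

View pics/s7.png

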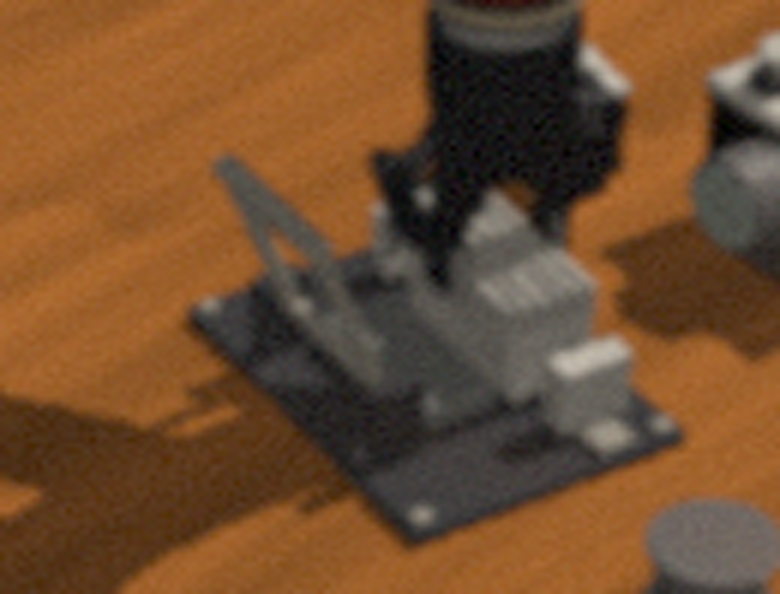

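{"fn": "carry_out", "kwargs": {
  "series": [
    [0, 0, -0.1, 0, 0, 0, 0],
    [0, 0, -0.07, 0, 0, 0, 0],
    [0, 0, -0.05, 0, 0, 0, 0],
    [0, 0, 0, 0, 0, 0, 0]
  ]
}}

```text
t: 14.9
tool_pos: [0.5339, 0.1336, 0.0505]
tool_rot: [0.41, 3.114, -0.0]
contact_force: [-4.7, -0.8, 6.5]
opening: 0.0494
```

The module has touched the bed. Next I release and rise.

{"fn": "carry_out", "kwargs": {
  "series": [
    [0, 0, 0, 0, 0, 0, 0.8],
    [0, 0, 0, 0, 0, 0, 0.8],
    [0, 0, 0, 0, 0, 0, 0.8],
    [0, 0, 0, 0, 0, 0, 0.8],
    [0, 0, 0.4, 0, 0, 0, 0.8],
    [0, 0, 1, 0, 0, 0, 0.8],
    [0, 0, 1, 0, 0, 0, 0.8],
    [0, 0, 1, 0, 0, 0, 0.8],
    [0, 0, 1, 0, 0, 0, 0.8],
    [0, 0, 1, 0, 0, 0, 0.8],
    [0, 0, 1, 0, 0, 0, 0.6]
  ]
}}

```text
t: 16.0
tool_pos: [0.5332, 0.1336, 0.2104]
tool_rot: [0.41, 3.114, 0.0]
contact_force: [-0.1, -0.3, 0.2]
opening: 0.0552
```

{"fn": "carry_out", "kwargs": {
  "series": [
    [-0.2, -1, 0.2, 0, 0, 0, 0.6],
    [-0.3, -1, 0, 0, 0, 0, 0.6],
    [-0.3, -1, 0, 0, 0, 0, 0.6],
    [-0.3, -1, 0, 0, 0, 0, 0.6],
    [-0.2, -1, 0, 0, 0, 0, 0.6],
    [0, -1, 0, 0, 0, 0, 0.6],
    [0, -1, 0, 0, 0, 0, 0.6],
    [0, 0, 0, 0, 0, 0, 0.6]
  ]
}}

```text
t: 16.8
tool_pos: [0.5008, -0.0436, 0.2144]
tool_rot: [0.415, 3.113, -0.001]
contact_force: [-0.8, 0.9, -1.1]
opening: 0.0512
```

```bash
python3 st.py;python3 - <<'E'
from station import ctrl
from h import *
q=ctrl.get_image("scene");p=ctrl.get_image("top")
f=lambda P:fr(.5331,.1329,-.262,P)
L=[(f(rect(0,0,.11,.05,.075)),(0,0,255)),(f(rect(.0825,0,.018,.04,.058)),(0,255,0)),(f(rect(-.0825,0,.018,.04,.058)),(0,255,0))]
overlay(q,L,(235,130,335,230),4,"pics/a.png");overlay(p,L,(190,190,290,290),4,"pics/b.png")
cv2.imwrite("pics/s8.png",np.hstack([cv2.imread("pics/a.png"),cv2.imread("pics/b.png")]))
E
```

```text
16.8 [ 0.50077812 -0.04357859  0.21440836] 0.05121632512197227 [-0.76215726  0.8982694  -1.06875913]
74.80858729322938 [ 9.82418906e-04 -9.51337115e-04 -9.99999065e-01]
tool in bed xy 0.014491357869420218 -0.17882784472008187
```

View pics/s8.png

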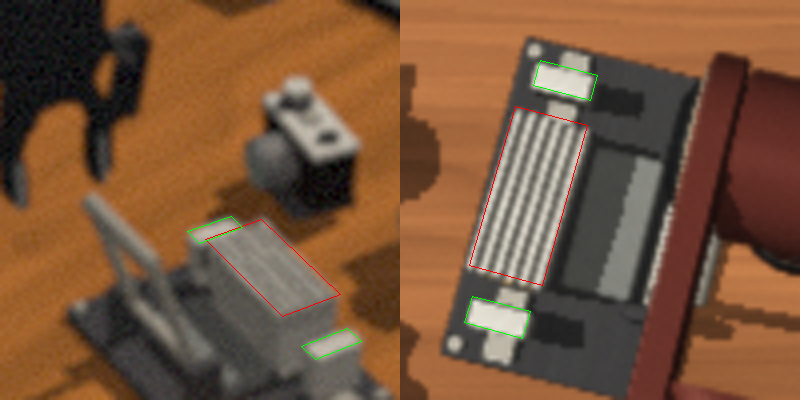

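{"fn": "carry_out", "kwargs": {
  "series": [
    [0.05, 1, 0, 0, 0, 0, 0.6],
    [0, 0.9, 0, 0, 0, 0, 0.6],
    [0, 0.28, 0, 0, 0, 0, 0.6],
    [0, 0, -0.5, 0, 0, 0, 0.6],
    [0, 0, -0.8, 0, 0, 0, 0.6],
    [0, 0, -0.8, 0, 0, 0, 0.6],
    [0, 0, -0.8, 0, 0, 0, 0.6],
    [0, 0, 0, 0, 0, 0, 0.6],
    [0, 0, 0, 0, 0, 0, 0],
    [0, 0, 0, 0, 0, 0, 0],
    [0, 0, 0, 0, 0, 0, 0],
    [0, 0, 0, 0, 0, 0, 0]
  ],
  "grip_force": 40
}}

```text
t: 18.1
tool_pos: [0.5029, 0.0126, 0.1426]
tool_rot: [0.409, 3.112, -0.001]
contact_force: [-1.0, -1.9, 3.3]
opening: 0.0122
```

```bash
python3 st.py;python3 - <<'E'
from station import ctrl
from h import *
q=ctrl.get_image("scene")
cv2.imwrite("pics/s9.png",cv2.resize(q["frame"][130:250,210:350],None,fx=5,fy=5,interpolation=cv2.INTER_CUBIC))
E
```

```text
18.1 [0.50288874 0.01259315 0.14264938] 0.01222947490370833 [-1.04731504 -1.88536707  3.34021253]
75.02150319398737 [ 0.00244305 -0.00116829 -0.99999633]
tool in bed xy 0.001980751736602035 -0.1240263490808939
```

View pics/s9.png

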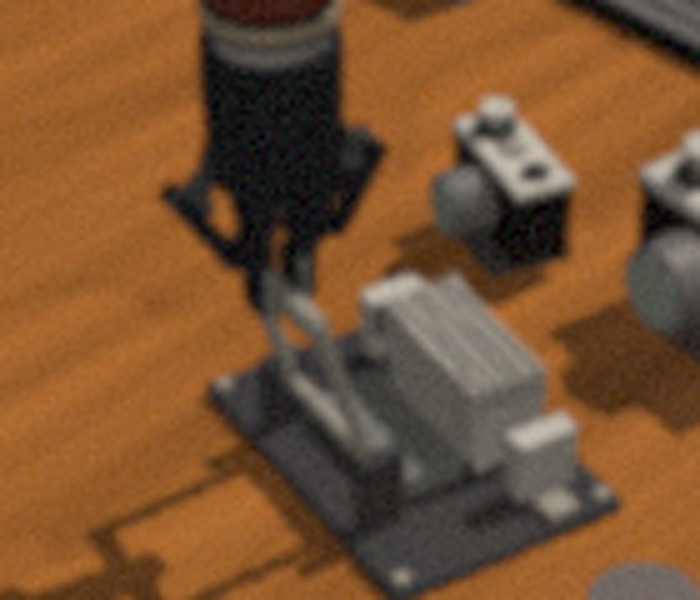

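{"fn": "carry_out", "kwargs": {
  "series": [
    [-0.14, -0.52, -0.19, 0, 0, 0, 0],
    [-0.13, -0.49, -0.26, 0, 0, 0, 0],
    [-0.12, -0.46, -0.32, 0, 0, 0, 0],
    [-0.11, -0.41, -0.38, 0, 0, 0, 0],
    [-0.1, -0.36, -0.43, 0, 0, 0, 0]
  ]
}}

```text
t: 18.65
tool_pos: [0.4881, -0.0443, 0.1015]
tool_rot: [0.411, 3.111, 0.0]
contact_force: [8.0, 4.5, 1.2]
opening: 0.0121
```

{"fn": "carry_out", "kwargs": {
  "series": [
    [-0.08, -0.31, -0.48, 0, 0, 0, 0],
    [-0.07, -0.24, -0.51, 0, 0, 0, 0],
    [-0.05, -0.18, -0.54, 0, 0, 0, 0],
    [-0.03, -0.11, -0.56, 0, 0, 0, 0],
    [-0.01, -0.04, -0.57, 0, 0, 0, 0],
    [0, 0, -0.1, 0, 0, 0, 0],
    [0, 0, 0, 0, 0, 0, 0]
  ]
}}

```text
t: 19.35
tool_pos: [0.4836, -0.0644, 0.0366]
tool_rot: [0.411, 3.111, 0.006]
contact_force: [-4.1, 11.8, 27.8]
opening: 0.0125
```

```bash
python3 st.py;python3 - <<'E'
from station import ctrl
from h import *
q=ctrl.get_image("scene");p=ctrl.get_image("top")
f=lambda P:fr(.5331,.1329,-.262,P)
L=[(f(rect(0,0,.11,.05,.075)),(0,0,255)),(f(rect(.064,0,.018,.04,.058)),(0,255,0)),(f(rect(-.064,0,.018,.04,.058)),(0,255,0)),(f(rect(0,-.205,.09,.014,.057)),(255,0,0))]
overlay(q,L,(215,140,335,240),4,"pics/a.png");overlay(p,L,(190,190,270,290),4,"pics/b.png")
cv2.imwrite("pics/s10.png",np.hstack([cv2.imread("pics/a.png"),cv2.imread("pics/b.png")]))
E
```

```text
19.35 [ 0.48363173 -0.06444037  0.03663031] 0.012513660269100968 [-4.11439635 11.8394069  27.7834513 ]
74.9592385301712 [ 0.00372415  0.00324801 -0.99998779]
tool in bed xy 0.0033335795824788557 -0.20341882396739022
```

View pics/s10.png

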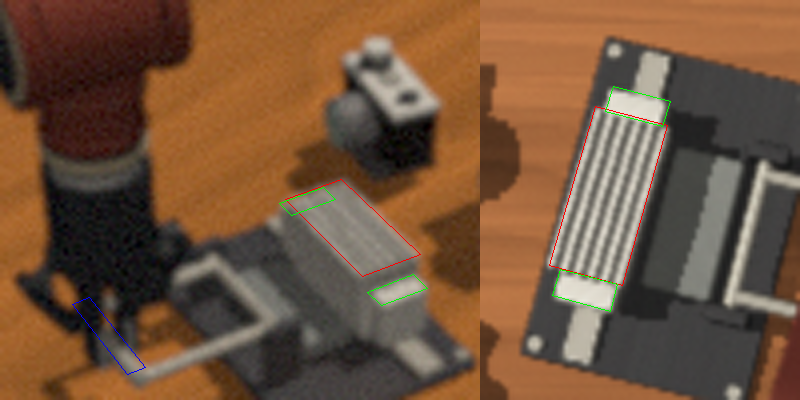

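{"fn": "carry_out", "kwargs": {
  "series": [
    [0, 0, 0.08, 0, 0, 0, 0],
    [0, 0, 0, 0, 0, 0, 0.5],
    [0, 0, 0, 0, 0, 0, 0.5],
    [0, 0, 0, 0, 0, 0, 0.5],
    [0, 0, 0.5, 0, 0, 0, 0.5],
    [0, 0, 1, 0, 0, 0, 0.5],
    [0, 0, 1, 0, 0, 0, 0.5],
    [0, 0, 1, 0, 0, 0, 0.5],
    [0, 0, 1, 0, 0, 0, 0],
    [0, 0, 1, 0, 0, 0, 0],
    [0, 0, 1, 0, 0, 0, 0]
  ]
}}

```text
t: 20.55
tool_pos: [0.4805, -0.0651, 0.1983]
tool_rot: [-0.41, -3.114, 0.001]
contact_force: [0.1, -0.2, -0.6]
opening: 0.0003
```

```bash
python3 st.py;python3 - <<'E'
from station import ctrl
from h import *
q=ctrl.get_image("scene")
f=lambda P:fr(.5331,.1329,-.262,P)
L=[(f(rect(0,-.205,.09,.014,.057)),(255,0,0))]
overlay(q,L,(215,140,335,240),6,"pics/s11.png")
E
```

```text
20.55 [ 0.48046509 -0.06514661  0.19833009] 0.00033808796635806675 [ 0.12593715 -0.1730747  -0.62813002]
74.9822693043555 [-5.36566571e-04 -2.98938299e-04 -9.99999811e-01]
tool in bed xy 0.00045792337563451557 -0.20492116996099827
```

View pics/s11.png

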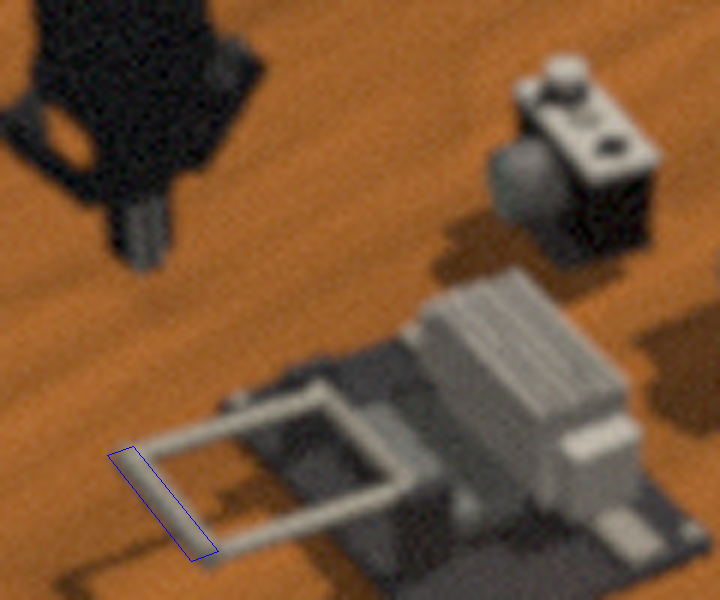

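The clamp is closed and the lever is down. Next I go above the button.

{"fn": "carry_out", "kwargs": {
  "series": [
    [0, 1, 0, 0, 0, 0, 0],
    [0, 1, 0, 0, 0, 0, 0],
    [0, 1, 0, 0, 0, 0, 0],
    [0.2, 1, 0, 0, 0, 0, 0],
    [0.2, 1, 0, 0, 0, 0, 0],
    [0.2, 1, 0, 0, 0, 0, 0],
    [0.2, 1, 0, 0, 0, 0, 0],
    [0.2, 1, 0, 0, 0, 0, 0],
    [0.2, 1, 0, 0, 0, 0, 0],
    [0.2, 1, 0, 0, 0, 0, 0],
    [0.2, 1, 0, 0, 0, 0, 0],
    [0.2, 1, 0, 0, 0, 0, 0]
  ]
}}

```text
t: 21.8
tool_pos: [0.5259, 0.2357, 0.1969]
tool_rot: [-0.41, -3.114, 0.001]
contact_force: [0.5, 0.6, -0.9]
opening: -0.0002
```

{"fn": "carry_out", "kwargs": {
  "series": [
    [0.2, 1, 0, 0, 0, 0, 0],
    [0.2, 1, 0, 0, 0, 0, 0],
    [0.2, 1, 0, 0, 0, 0, 0],
    [0.3, 0.7, -0.5, 0, 0, 0, 0],
    [0, 0.3, -0.8, 0, 0, 0, 0],
    [0, 0, -0.6, 0, 0, 0, 0],
    [0, 0, -0.3, 0, 0, 0, 0],
    [0, 0, 0, 0, 0, 0, 0]
  ]
}}

```text
t: 22.6
tool_pos: [0.5475, 0.3339, 0.1401]
tool_rot: [-0.411, -3.112, 0.003]
contact_force: [-0.1, -0.9, -0.6]
opening: 0.0002
```

```bash
python3 st.py;python3 - <<'E'
from station import ctrl
from h import *
q=ctrl.get_image("scene");p=ctrl.get_image("top")
f=lambda P:fr(.5331,.1329,-.262,P)
o=ctrl.get_obs()["tool_pos"];print(proj(q,o),proj(q,[.548,.336,.124]))
overlay(q,[([o,o+[0,0,-.02]],(0,0,255)),(circ(.548,.336,.124,.015),(0,255,0))],(320,120,400,200),7,"pics/s12.png")
overlay(p,[(f(rect(0,0,.11,.05,.075)),(0,0,255)),(f(rect(0,-.205,.09,.014,.057)),(255,0,0)),(f(rect(-.064,0,.018,.04,.058)),(0,255,0))],(120,190,310,300),4,"pics/s13.png")
E
```

```text
22.6 [0.54747398 0.33388604 0.14011776] 0.00017409924305838146 [-0.125683   -0.92982742 -0.558918  ]
74.96383206312953 [-0.00314523 -0.00175361 -0.99999352]
tool in bed xy -0.03817450309135406 0.19785020946923315
[[350.27234589 152.93189921]] [[349.87449757 157.70909711]]
```

View pics/s12.png

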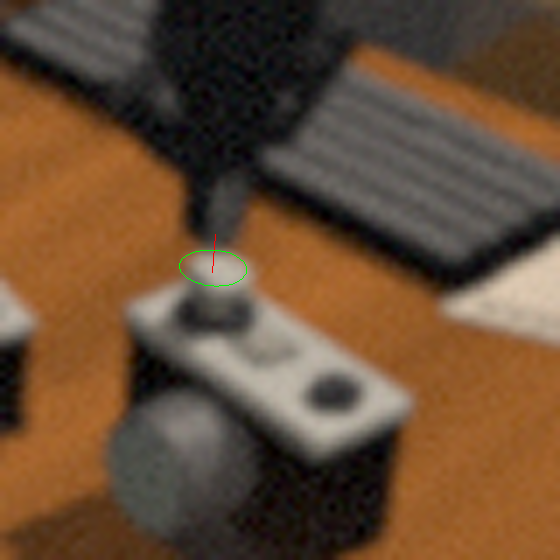

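View pics/s13.png

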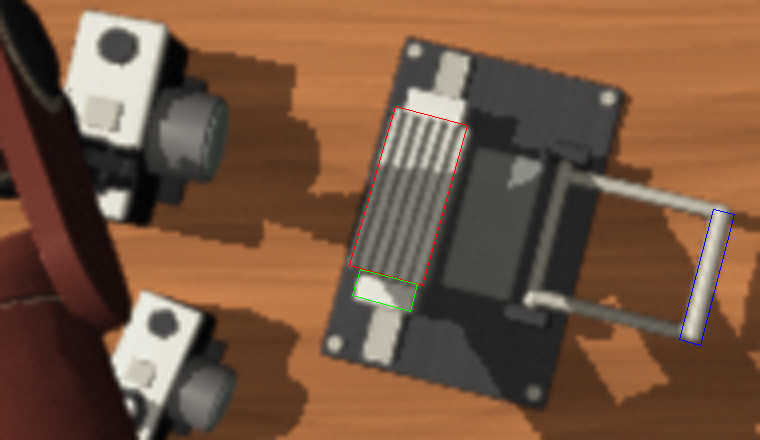

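{"fn": "carry_out", "kwargs": {
  "series": [
    [0, 0.05, -0.3, 0, 0, 0, 0],
    [0, 0, -0.2, 0, 0, 0, 0],
    [0, 0, -0.1, 0, 0, 0, 0],
    [0, 0, -0.1, 0, 0, 0, 0],
    [0, 0, -0.08, 0, 0, 0, 0],
    [0, 0, 0, 0, 0, 0, 0]
  ]
}}

```text
t: 23.3
tool_pos: [0.5485, 0.3363, 0.1226]
tool_rot: [-0.41, -3.115, 0.0]
contact_force: [-1.2, -0.5, 1.9]
opening: -0.0
```

```bash
python3 st.py
```

```text
23.3 [0.54846666 0.33626249 0.12258175] -4.005968605979441e-05 [-1.22249461 -0.46566923  1.90340434]
75.00213333598107 [-1.85771511e-04 -2.00032085e-04 -9.99999963e-01]
tool in bed xy -0.03783123760241548 0.20040267570356954
```

{"fn": "carry_out", "kwargs": {
  "series": [
    [0, 0, -0.1, 0, 0, 0, 0],
    [0, 0, -0.08, 0, 0, 0, 0],
    [0, 0, -0.04, 0, 0, 0, 0],
    [0, 0, 0, 0, 0, 0, 0]
  ]
}}

```text
t: 23.7
tool_pos: [0.5488, 0.3365, 0.1181]
tool_rot: [0.41, 3.114, 0.001]
contact_force: [-1.7, -0.4, 5.3]
opening: -0.0003
```

```bash
python3 st.py
```

```text
23.7 [0.54882302 0.33645126 0.11807059] -0.0003466312582538661 [-1.65045235 -0.42545382  5.26226639]
75.00135577668756 [ 6.68133370e-04  2.81371237e-04 -9.99999737e-01]
tool in bed xy -0.03753593107464672 0.20067730523650798
```

The force is 5.3 N, between 3 and 9, so the button is at the halfway stop. Now I hold.

{"fn": "carry_out", "kwargs": {
  "series": [
    [0, 0, 0, 0, 0, 0, 0],
    [0, 0, 0, 0, 0, 0, 0],
    [0, 0, 0, 0, 0, 0, 0],
    [0, 0, 0, 0, 0, 0, 0],
    [0, 0, 0, 0, 0, 0, 0],
    [0, 0, 0, 0, 0, 0, 0],
    [0, 0, 0, 0, 0, 0, 0],
    [0, 0, 0, 0, 0, 0, 0],
    [0, 0, 0, 0, 0, 0, 0],
    [0, 0, 0, 0, 0, 0, 0],
    [0, 0, 0, 0, 0, 0, 0],
    [0, 0, 0, 0, 0, 0, 0]
  ]
}}

```text
t: 24.9
tool_pos: [0.5488, 0.3364, 0.1181]
tool_rot: [0.41, 3.114, 0.001]
contact_force: [-2.0, -2.3, 5.6]
opening: -0.0001
```

```bash
python3 st.py
```

```text
24.9 [0.54882551 0.33644918 0.11806784] -9.405530059532513e-05 [-1.95559872 -2.28232812  5.57511324]
75.00172926913208 [ 7.63579644e-04  2.93452824e-04 -9.99999665e-01]
tool in bed xy -0.03753298870830363 0.20067594735142094
```

{"fn": "carry_out", "kwargs": {
  "series": [
    [0, 0, -0.02, 0, 0, 0, 0],
    [0, 0, 0, 0, 0, 0, 0],
    [0, 0, 0, 0, 0, 0, 0],
    [0, 0, 0, 0, 0, 0, 0],
    [0, 0, 0, 0, 0, 0, 0],
    [0, 0, 0, 0, 0, 0, 0],
    [0, 0, 0, 0, 0, 0, 0],
    [0, 0, 0, 0, 0, 0, 0],
    [0, 0, 0, 0, 0, 0, 0],
    [0, 0, 0, 0, 0, 0, 0],
    [0, 0, 0, 0, 0, 0, 0],
    [0, 0, 0, 0, 0, 0, 0]
  ]
}}

```text
t: 26.1
tool_pos: [0.5489, 0.3365, 0.1181]
tool_rot: [0.41, 3.114, 0.001]
contact_force: [-2.6, -1.4, 6.3]
opening: -0.0001
```

{"fn": "carry_out", "kwargs": {
  "series": [
    [0, 0, -0.15, 0, 0, 0, 0],
    [0, 0, -0.1, 0, 0, 0, 0],
    [0, 0, -0.1, 0, 0, 0, 0],
    [0, 0, 0, 0, 0, 0, 0]
  ]
}}

```text
t: 26.5
tool_pos: [0.549, 0.3366, 0.111]
tool_rot: [0.41, 3.114, 0.0]
contact_force: [-6.5, -3.4, 13.6]
opening: 0.0004
```

The button is fully down: 7.1 mm past the stop at 13.6 N. Now I retract.

{"fn": "carry_out", "kwargs": {
  "series": [
    [0, 0, 0, 0, 0, 0, 0],
    [0, 0, 0.4, 0, 0, 0, 0],
    [0, 0, 0.6, 0, 0, 0, 0],
    [0, 0, 1, 0, 0, 0, 0],
    [0, 0, 1, 0, 0, 0, 0],
    [0, 0, 1, 0, 0, 0, 0],
    [0, 0.8, 0, 0, 0, 0, 0],
    [-0.3, 1, 0, 0, 0, 0, 0],
    [-0.3, 1, 0, 0, 0, 0, 0],
    [-0.3, 1, 0, 0, 0, 0, 0],
    [-0.3, 0.6, 0, 0, 0, 0, 0],
    [0, 0, 0, 0, 0, 0, 0]
  ]
}}

```text
t: 27.7
tool_pos: [0.5169, 0.4482, 0.2064]
tool_rot: [-0.405, -3.114, 0.001]
contact_force: [0.5, 0.8, 0.0]
opening: 0.0002
```

```bash
python3 st.py;python3 - <<'E'
from station import ctrl
from h import *
q=ctrl.get_image("scene");p=ctrl.get_image("top")
f=lambda P:fr(.5331,.1329,-.262,P)
L=[(f(rect(0,0,.11,.05,.075)),(0,0,255)),(f(rect(0,-.205,.09,.014,.057)),(255,0,0)),(circ(.548,.336,.124,.015),(0,255,0))]
overlay(p,L,(120,140,320,300),4,"pics/s14.png")
overlay(q,L,(220,130,400,270),4,"pics/s15.png")
for n in("smooth_center","spool","driver"): print(n,[(round(float(a["p"]),2),round(a["position"][0]*560),round(a["position"][1]*420)) for a in ctrl.mark_of(p,n)])
E
```

```text
27.7 [0.51685608 0.44816197 0.20640391] 0.0002256284278540053 [0.54307135 0.80125589 0.00555575]
75.17521596863847 [-1.77799555e-03 -6.77275517e-04 -9.99998190e-01]
tool in bed xy -0.09734647256591551 0.3002959156156044
smooth_center [(0.57, 380, 213)]
spool [(0.71, 252, 167)]
driver [(0.87, 334, 173)]
```

View pics/s14.png

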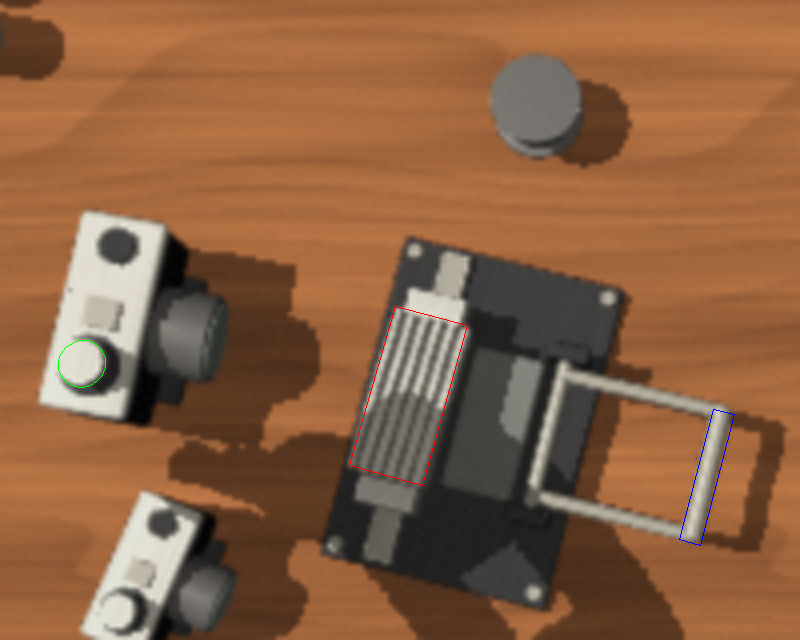

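View pics/s15.png

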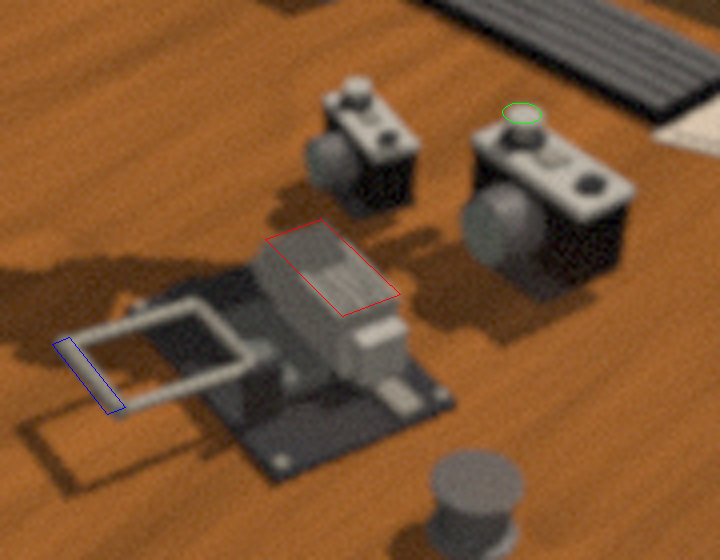

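The module sits in the closed clamp, the lever is down, the button is up again, and the other objects haven't moved. Handing in.

```bash
python3 -c "
from station import ctrl
print(ctrl.finish_job())"
```

```text
the job is handed in; nothing more can be done
None
```

I completed every step of the job and handed it in at about 28 s of the 72 s allowed. No verdict was reported.

- **Clamp:** I lifted the lever to about 1.27–1.3 rad and set the bare aluminium finned module (not the orange one) on the bed. I let go of it and pressed the lever back down until it stopped at about 28 N.
- **Shutter:** On the larger camera's button I held the halfway stop at 5–6 N for about 2.4 s. I then pushed it fully down, 7.1 mm further at 13.6 N, and let it come back up.
- **Last checks:** In both pictures the module lies square between the closed jaws. The lever is down, the button is up, and the robot touches nothing (force near zero).
- **Other items:** The trained networks put the smooth module and the screwdriver within 1–2 pixels of the start. The spool's mark moved about 5 pixels (roughly 12 mm). The robot never went near the spool, so I take that as network scatter.
- **Disagreements:** The clamp outline I fitted from the top view sits 1–2 pixels (a few mm) off in the scene view. I read the lever's final angle from pictures, tool position and force rather than measuring it directly. The tool stood at 6 mm of button travel at the halfway stop, not the nominal 7, but that and the force are both within the required range.

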